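# Clear the tile and hold the bench clamp shut

## Task

Some loose chips of fired clay lie on the tile in the bench clamp: wipe them off onto the bench with the scraper block, not with the fingers, and set the block back down on the bench. Then flip the clamp's safety catch over, pull the lever it guards all the way towards the robot, and finish while still holding the lever there with the gripper (it springs back if let go). Leave the cup, the bowl and the jar where they are.

Things in the scene. Friction and masses are not known exactly. Their poses are not given: they have to be found in the camera images.
- clamp: The bench clamp, fixed to the bench, yaw up to 0.18 rad either way. Origin on the bench under the middle of its tile; its x points away from the robot, its y to the left. Right of its y = 0.085 m is a bare terracotta tile, with nothing above it on the right and in front; left of it a grey frame carries a steel clamp bar (over the tile from y = 79 to 101 mm, raised, top 76 mm above the bench), two guide posts (106 mm tall), the lever and the catch.
- tile_top (a point): Middle of the tile's top face, 30 mm above the bench. The tile is 120 mm (clamp x) by 170 mm (clamp y) and its right, front and far edges drop straight to the bench. The chips start within 30 mm of the middle in clamp x and between 0 and 65 mm to the right of it in clamp y.
- chip0_mid (a point): Middle of a flat grey chip about 22 x 17 x 9 mm, loose on the tile.
- chip1_mid (a point): Middle of a flat grey chip about 18 x 16 x 10 mm, loose on the tile.
- chip2_mid (a point): Middle of a flat grey chip about 24 x 18 x 8 mm, loose on the tile.
- scraper_mid (a point): Middle of the wooden scraper block, half-way up (31 mm over its underside), axes x along its length, z up; about 0.22 kg. Its foot is 112 mm long (x), 32 mm wide (y), 18 mm high; on it stands a grip 80 mm long, 22 mm wide, reaching to 62 mm above the underside. It starts standing on the bench to the right of the clamp.
- catch_hinge (a point): Point on the catch's axle below its tab, 66 mm above the bench. The axle runs along clamp x, in the plane of the lever.
- catch_tip (a point): Top end of the catch's tab: a flat aluminium tab, 24 mm wide across the axle and 12 mm thick along it, standing up 60 mm from the axle, in front of the lever (100 mm nearer the robot). A dog at the axle's far end stands in the lever's way until the catch is flipped.
- catch (a joint): Angle of the catch: 0 upright (guarding the lever), grows as the tab tips over to the right (clamp -y) to its stop at 1.45 rad, lying nearly flat. It needs a light push (under 1 N), falls over by itself past about 0.5 rad and stays down. The lever is free once it is down.
- lever_hinge (a point): Lever pivot, 60 mm above the bench; its axis runs along clamp y.
- lever_grip (a point): Middle of the free part of the lever's black round handle bar: 16 mm diameter, 105 mm long, along clamp y; the lever's 16 mm shaft joins it 55 mm to the right of this point. The bar's axis lies 150 mm from the pivot. With the lever at 0 the shaft leans 0.25 rad from the vertical, away from the robot.
- lever (a joint): Angle of the lever: 0 released; grows as it is pulled towards the robot (clamp -x) to its stop at 0.95 rad (clamp bar on the tile). A spring brings it back: about 3 N at the handle at 0, 7 N at the stop. With the catch up it is blocked at about 0.2 rad.
- cup: Bystander: white mug 72 mm across, 85 mm tall; origin under its middle.
- bowl: Bystander: terracotta bowl 110 mm across, 50 mm tall; origin under its middle.
- jar: Bystander: glass jar 68 mm across, 100 mm tall; origin under its middle.

How it is judged:
By the outcome, as a careful person would: the job done as asked, in the order asked, and still so for the second after the job is handed in, while the arm keeps its last pose, push and grip.
It also fails if it takes over 70 s, if anything falls off the work surface, if the arm or the gripper's body presses on something with over 40 N, if the wrist force passes 120 N, or if a joint passes its speed limit or range.

## Robot

A 6-joint arm with a two-finger parallel gripper is mounted at the origin on the work surface. World frame = base frame: x ahead of the robot, y to its left, z up, the work surface at z = 0. Lengths are in mm, angles in rad, forces in N, time in s.
With the tool pointing down it reaches from about 275 to 750 mm from the base axis. Payload 10.2 kg.
Tool frame: the origin (TCP) lies midway between the tips of the shut fingers; the grasp point (between the pads) lies 19 mm behind it; z points along the fingers, y is the line along which they close (so a half turn about z gives the same grasp; the last joint's range is limited). The gripper opens to 85 mm and grips with 20 to 120 N. Pads are 22 mm wide; open, the fingers measure 114 mm over their backs; the gripper's body (76 mm by 85 mm) begins 54 mm behind the grasp point. The pads swing forward as they close: fully open they stand 13 mm farther back than shut.
Start: joints at [-1.518, 0.313, 1.498, -0, 1.331, -0.223], TCP at [142.953, -505.169, 231.294] pointing down, gripper open.
Joint ranges: [-2.94, 2.94], [-0.97, 2.17], [0.19, 2.56], [-1.23, 4.37], [0.02, 3.11], [-2.88, 2.88]. Speed limits (rad/s): [2.39, 2.39, 3.01, 3.14, 3.14, 3.14].

## Interface

Orientations are given as a unit quaternion [w, x, y, z].
In Python, from rig import sense, capture, finish_job, find_in, place_of gives the robot as it stands. The module is installed in compiled form; this text tells all that it offers.
- The arm moves only by the shell command python3 -m jog 'ROWS' [FORCE]. ROWS is JSON, a list of rows, each an object of numbers: "tx", "ty", "tz": the shift along the tool's x, y, z in mm; "ax", "ay", "az": the turn, a rotation vector about the tool's x, y, z in rad; "jaw": the closure, from -1 (fully open) to 1 (shut), so that 0 is half open. In form: [{"tx": .., "ty": .., "tz": .., "ax": .., "ay": .., "az": .., "jaw": ..}, ...]. A call has 1 to 5 rows; each row shifts and turns the commanded pose from where the row before left it, along the tool's axes as they then stand; what a row does not reach is not made up. A row lasts 1/8 s, in which the tool goes at most 62.5 mm and 10.7 degrees, less where a joint would pass 70% of its speed; a pose out of reach is approached as far as the arm can. A call with a gripper value outside its range is refused whole. The fingers move at their own pace and stop on an object; FORCE is the grip in N (left out, the last holds). Time passes only in rows, so rows that do not move let the fingers close. It gives the time, the measured TCP pose, the force, the opening and the grip force at its end, in the units of the state.
- sense(): the state, without advancing time (a new reading comes with each control period).
- capture(name): name is "scene" or "top" or "wrist"; returns a dict with "color" (384x512x3 uint8, red, green, blue), "depth" (384x512 float32, mm along the optical axis (not along the pixel's ray), 0 where there is no reading), "fx", "fy", "cx", "cy" (pixels), "camera_from_world" (4x4, takes a point from world to camera coordinates); the wrist camera has in their place "mount" (4x4, takes a point from camera to tool coordinates, whose origin is the TCP and whose axes are the flange's). Camera axes: x right, y up, looking along -z (the intrinsics and any distortion apply to the point x, -y, -z); pixel columns grow to the right and rows downward; lengths in mm; the calibration is good to about 2 mm. A picture is of the moment at which its call begins: read the wrist's pose just before it.
- finish_job(): hands the job in; it is judged then, once.
Trained networks look in the newest picture that a camera, given by its name, has taken for a name from the list of things; names that differ only in an ending like _2 or _b are one class to them, and where a whole thing is asked for, a point or a joint stands for the part that bears it (a point fixed in the world has none). Each returns a list of dicts, best first, with "conf" (0 to 1); they miss things now and then, are a little off and sometimes report something else, mostly with a low value. They report only what shows in the picture. A call takes as long as a camera call.
- find_in(query, camera): "centre" ([column, row] in pixels, amid what is visible of it).
- place_of(query, camera): "centre" ([column, row] in pixels: a listed point, or the origin of a listed thing).
The state is a dict: "time_s": time; "joints": joint angles; "dq": joint speeds; "tau": joint torques, N m; "eef_pos": TCP position; "ee_rot": TCP orientation; "force": force on the tool from outside, world axes, zero at the start; "wrist_torque": the same for the moment, N m; "grip_width": opening from 0.0 (shut) to 1.0 (fully open); "grip_force": force on a finger pad.
Only numpy, scipy, OpenCV 4.12 (cv2) and the standard library are available. Lean on these libraries where they do the work, as an engineer would, in place of code of your own. Each camera call takes 0.05 s, during which the arm holds its last target. There are 200 camera calls.

## Working session

There is one attempt and no reset: what is moved stays moved. The work goes in short steps, Python scripts to look and compute and a shell command to move; the robot and the scene stay as the last step left them, time stands still between calls to the robot, and variables do not carry over. Pictures are saved under pics/ and viewed, at most 10 in all, crops included, and the job is handed in when it is done.

```bash
mkdir -p pics; cat > h.py <<'E'
import numpy as np,cv2
from rig import sense,capture,find_in,place_of
from scipy.spatial.transform import Rotation as R
def c2w(c,s=None):
    if "camera_from_world" in c: return np.linalg.inv(np.array(c["camera_from_world"]))
    T=np.eye(4);q=s["ee_rot"];T[:3,:3]=R.from_quat([q[1],q[2],q[3],q[0]]).as_matrix();T[:3,3]=s["eef_pos"]
    return T@np.array(c["mount"])
def ray(c,px,s=None):
    T=c2w(c,s);d=np.array([(px[0]-c["cx"])/c["fx"],-(px[1]-c["cy"])/c["fy"],-1.])
    return T[:3,3],T[:3,:3]@d
def at_z(c,px,z,s=None):
    o,d=ray(c,px,s);return o+d*(z-o[2])/d[2]
def at_depth(c,px,s=None):
    o,d=ray(c,px,s);u,v=int(round(px[0])),int(round(px[1]))
    p=c["depth"][max(0,v-1):v+2,max(0,u-1):u+2];p=p[p>0];return o+d*np.median(p) if len(p) else None
def cloud(c,s=None):
    T=c2w(c,s);v,u=np.mgrid[:384,:512];D=c["depth"]
    P=np.stack([(u-c["cx"])/c["fx"]*D,-(v-c["cy"])/c["fy"]*D,-D],-1)
    return P@T[:3,:3].T+T[:3,3]
def tri(obs):
    A=np.zeros((3,3));b=np.zeros(3)
    for o,d in obs:
        d=d/np.linalg.norm(d);M=np.eye(3)-np.outer(d,d);A+=M;b+=M@o
    return np.linalg.solve(A,b)
def save(c,n): cv2.imwrite("pics/"+n,c["color"][:,:,::-1])
np.set_printoptions(precision=1,suppress=True)
E
python3 - <<'E'
from h import *
s=sense();print(s["eef_pos"],s["ee_rot"],s["force"],s["time_s"])
cs={k:capture(k) for k in("scene","top")}
print(cs["top"].keys())
for k in cs: save(cs[k],k+"0.png")
Q={"tile_top":30,"chip0_mid":34,"chip1_mid":35,"chip2_mid":34,"scraper_mid":31,"catch_hinge":66,"catch_tip":126,"lever_hinge":60,"lever_grip":205,"clamp":0,"cup":0,"bowl":0,"jar":0}
for q,z in Q.items():
    obs=[]
    for k in cs:
        r=place_of(q,k)
        for x in r[:2]: print(q,k,round(x["conf"],2),np.array(x["centre"]),at_z(cs[k],x["centre"],z))
        if r and r[0]["conf"]>.3: obs.append(ray(cs[k],r[0]["centre"]))
    if len(obs)==2: print("   tri",tri(obs))
cv2.imwrite("pics/both.png",cv2.resize(np.hstack([cs["scene"]["color"],cs["top"]["color"]])[:,:,::-1],(800,300)))
E
```

```text
[ 142.9 -504.9  230.7] [-0.   1.   0.1  0. ] [-0.9  0.1 -0.4] 0.0
dict_keys(['color', 'depth', 'fx', 'fy', 'cx', 'cy', 'camera_from_world'])
tile_top scene 0.6 [266.  219.3] [575.7  23.3  30. ]
tile_top top 0.59 [244.2 182.3] [592.2  18.1  30. ]
   tri [588.1  15.8  48.1]
chip0_mid scene 0.53 [271.2 228.2] [612.7  12.4  34. ]
chip0_mid top 0.49 [246.1 180. ] [599.4  11.5  34. ]
   tri [603.7  15.   22.2]
chip1_mid scene 0.36 [257.5 223.5] [576.   -8.6  35. ]
chip1_mid top 0.4 [251.6 182.9] [589.1  -7.1  35. ]
   tri [585.1 -10.5  46.3]
chip2_mid scene 0.58 [252.2 232.4] [591.5 -39.8  34. ]
chip2_mid top 0.49 [264.  180.9] [595.6 -49.4  34. ]
   tri [595.8 -46.6  43.6]
scraper_mid scene 0.61 [121.2 271.2] [ 482.4 -384.1   31. ]
scraper_mid scene 0.41 [320.2 263.4] [780.7  42.3  31. ]
scraper_mid top 0.89 [365.6 216. ] [ 471.9 -391.5   31. ]
   tri [ 474.3 -388.5   24.3]
catch_hinge scene 0.98 [300.1 173.9] [519.6 206.   66. ]
catch_hinge top 0.6 [189.2 202.4] [522.5 198.9  66. ]
   tri [523.1 199.4  72.1]
catch_tip scene 0.51 [301. 163.] [529.3 193.1 126. ]
catch_tip top 0.52 [186.1 2
[... 392 characters left out ...]
[661.4 235.9 205. ]
   tri [645.6 138.   47.2]
clamp scene 0.68 [268.6 230. ] [593.6  19.8  -0. ]
clamp scene 0.57 [303.6 162.9] [437.8 306.6   0. ]
clamp top 0.88 [243.9 180.5] [602.9  19.4   0. ]
   tri [600.1  17.2   9.1]
cup scene 0.97 [316.8 263.6] [764.   51.7   0. ]
cup top 0.61 [234.7 137.3] [758.   50.3   0. ]
   tri [760.9  52.3  -4.9]
bowl scene 0.87 [296.9 139.1] [322.7 379.2   0. ]
bowl top 0.8 [137.  268.4] [306.2 384.8   0. ]
bowl top 0.51 [243.4 179.7] [605.7  21.1   0. ]
   tri [306.4 392.2 -16.8]
jar scene 0.94 [227.8 312.9] [ 731.4 -222.4    0. ]
jar scene 0.34 [301.8 177. ] [486.9 252.4   0. ]
jar top 0.62 [313.5 142.4] [ 736.6 -229.     0. ]
   tri [ 734.7 -225.9   10. ]
```

View pics/both.png

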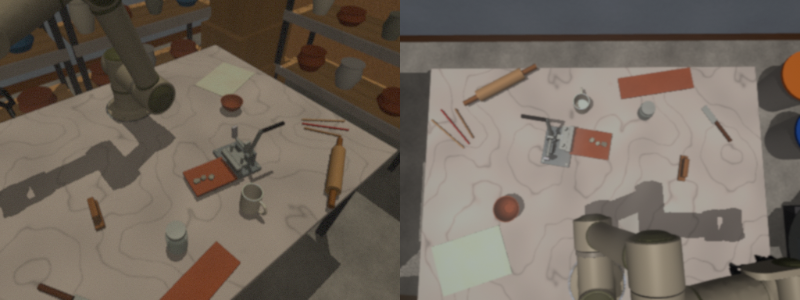

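```bash
python3 - <<'E'
from h import *
s=sense()
c=capture("top");P=cloud(c);v,u=np.mgrid[:384,:512]
# scraper by cloud
m=(np.hypot(P[...,0]-473,P[...,1]+390)<90)
for lo,hi in((10,40),(48,80)):
    q=P[m&(P[...,2]>lo)&(P[...,2]<hi)]
    if len(q)>5: print(lo,len(q),q.mean(0),cv2.minAreaRect(q[:,:2].astype(np.float32)))
m=(abs(P[...,0]-600)<110)&(abs(P[...,1]-0)<110)&(abs(P[...,2]-32)<12)
q=P[m];print(len(q),np.median(q[:,2]),cv2.minAreaRect(q[:,:2].astype(np.float32)))
m=(abs(P[...,0]-660)<60)&(abs(P[...,1]-220)<90)&(P[...,2]>170)
q=P[m];print(len(q),q.mean(0),cv2.minAreaRect(q[:,:2].astype(np.float32)))
im=np.hstack([capture("scene")["color"][130:270,200:360],c["color"][110:250,150:310]])
cv2.imwrite("pics/zoom.png",cv2.resize(im[:,:,::-1],(800,350),interpolation=cv2.INTER_CUBIC))
E
```

```text
10 177 [ 474.2 -376.8   20.2] ((476.23187255859375, -383.41717529296875), (32.19865798950195, 111.19217681884766), 81.19747161865234)
48 184 [ 475.9 -382.3   60.5] ((475.919677734375, -384.00762939453125), (22.95170021057129, 79.12555694580078), 80.64231872558594)
1704 30.522549960445076 ((588.067626953125, 16.215469360351562), (166.6575927734375, 120.76910400390625), 79.84606170654297)
224 [658.9 218.2 208.7] ((661.6423950195312, 223.08163452148438), (106.72100067138672, 23.38214111328125), 74.63045501708984)
```

View pics/zoom.png

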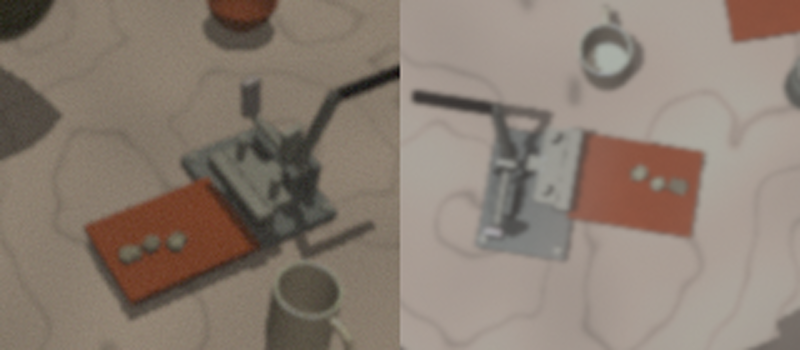

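The left half is the scene view: chips at about (130,250), (150,243) and (177,240) in the crop. The right half is the top view, with chips at about (640,172) to (680,187) and the lever bar at the left. The top cloud gives a clamp yaw of about -0.177, tile centre (588,18), and scraper (476,-384) with its long axis at about -9°.

```bash
cat >> h.py <<'E'
YAW=-0.177; C0=np.array([588.3,17.9])
def cl(x,y): # clamp->world xy
    return C0+np.array([np.cos(YAW)*x-np.sin(YAW)*y,np.sin(YAW)*x+np.cos(YAW)*y])
def w2c(p):
    d=np.array(p[:2])-C0;return np.array([np.cos(YAW)*d[0]+np.sin(YAW)*d[1],-np.sin(YAW)*d[0]+np.cos(YAW)*d[1]])
def st(s=None):
    s=s or sense();q=s["ee_rot"];M=R.from_quat([q[1],q[2],q[3],q[0]]).as_matrix()
    print("t",round(s["time_s"],2),"tcp",np.array(s["eef_pos"]),"clamp",w2c(s["eef_pos"]),"yawx",round(float(np.arctan2(M[1,0],M[0,0])),3),"zaxis",np.round(M[:,2],3),"F",np.array(s["force"]),"w",round(s["grip_width"],3),"gf",round(s["grip_force"],1),"q",np.round(s["joints"],2))
    return s,M
def to(x,y,z,yaw=None):
    s,M=st();d=np.array([x,y,z])-s["eef_pos"];print("tool shift",M.T@d)
    if yaw is not None: print("az",-(yaw-np.arctan2(M[1,0],M[0,0])))
E
python3 -c "
from h import *
to(476,-384,150,-0.157)"
```

```text
t 1.5 tcp [ 143.  -505.2  231.3] clamp [-346.3 -593.3] yawx 0.276 zaxis [ 0. -0. -1.] F [1.8 0.4 0. ] w 1.0 gf 0.0 q [-1.5  0.3  1.5  0.   1.3 -0.2]
tool shift [353.4 -25.9  81.3]
az 0.43283767576736654
```

```bash
python3 -m jog '[{"tx":50,"ty":-4,"tz":11,"jaw":-1},{"tx":50,"ty":-4,"tz":11},{"tx":50,"ty":-4,"tz":11},{"tx":50,"ty":-4,"tz":11},{"tx":50,"ty":-4,"tz":11}]'; python3 -m jog '[{"tx":50,"ty":-3,"tz":12},{"tx":53,"ty":-3,"tz":12},{"az":0.145},{"az":0.145},{"az":0.143}]'; python3 - <<'E'
from h import *
to(476,-384,26,-0.157)
s=sense();c=capture("wrist");P=cloud(c,s);save(c,"w1.png")
for lo,hi in((8,30),(50,75)):
    q=P[(P[...,2]>lo)&(P[...,2]<hi)&(np.hypot(P[...,0]-476,P[...,1]+384)<80)&(c["depth"]>0)]
    if len(q)>5: print(lo,len(q),q.mean(0),cv2.minAreaRect(q[:,:2].astype(np.float32)))
E
```

```text
t 1.5 tcp [ 143.  -505.2  231.3] clamp [-346.3 -593.3] yawx 0.276 zaxis [ 0. -0. -1.] F [1.8 0.4 0. ] w 1.0 gf 0.0 q [-1.5  0.3  1.5  0.   1.3 -0.2]
tool shift [353.4 -25.9 205.3]
az 0.43283767576736654schema error: expected keys tx, ty, tz, ax, ay, az, jaw
schema error: expected keys tx, ty, tz, ax, ay, az, jaw
```

```bash
python3 -m jog '[{"tx":50,"ty":-4,"tz":11,"ax":0,"ay":0,"az":0,"jaw":-1},{"tx":50,"ty":-4,"tz":11,"ax":0,"ay":0,"az":0,"jaw":-1},{"tx":50,"ty":-4,"tz":11,"ax":0,"ay":0,"az":0,"jaw":-1},{"tx":50,"ty":-4,"tz":11,"ax":0,"ay":0,"az":0,"jaw":-1},{"tx":50,"ty":-4,"tz":11,"ax":0,"ay":0,"az":0,"jaw":-1}]'; python3 -m jog '[{"tx":50,"ty":-3,"tz":12,"ax":0,"ay":0,"az":0,"jaw":-1},{"tx":53,"ty":-3,"tz":12,"ax":0,"ay":0,"az":0,"jaw":-1},{"tx":0,"ty":0,"tz":0,"ax":0,"ay":0,"az":0.145,"jaw":-1},{"tx":0,"ty":0,"tz":0,"ax":0,"ay":0,"az":0.145,"jaw":-1},{"tx":0,"ty":0,"tz":0,"ax":0,"ay":0,"az":0.143,"jaw":-1}]'; python3 - <<'E'
from h import *
to(476,-384,26,-0.157)
s=sense();c=capture("wrist");P=cloud(c,s);save(c,"w1.png")
for lo,hi in((8,30),(50,75)):
    q=P[(P[...,2]>lo)&(P[...,2]<hi)&(np.hypot(P[...,0]-476,P[...,1]+384)<80)&(c["depth"]>0)]
    if len(q)>5: print(lo,len(q),q.mean(0),cv2.minAreaRect(q[:,:2].astype(np.float32)))
E
```

```text
time_s: 2.17
eef_pos: [379.6, -417.2, 176.1]
ee_rot: [0.0, 0.991, 0.137, 0.0]
force: [0.3, -0.6, -0.8]
grip_width: 1.001
grip_force: 0.0
time_s: 2.8
eef_pos: [475.7, -383.9, 152.1]
ee_rot: [-0.0, 0.997, -0.081, -0.0]
force: [0.1, 0.2, -0.2]
grip_width: 0.994
grip_force: 0.0
t 2.8 tcp [ 475.7 -383.9  152.1] clamp [ -40.1 -415.4] yawx -0.162 zaxis [-0.  0. -1.] F [ 0.1  0.2 -0.2] w 0.994 gf 0.0 q [-0.9  0.6  1.3 -0.   1.2  0.9]
tool shift [  0.4   0.1 126.1]
az -0.00464085480667728
8 1115 [ 502.4 -386.3   18.1] ((479.23907470703125, -382.082763671875), (32.04743576049805, 110.92935180664062), 80.1312484741211)
50 2086 [ 482.6 -382.8   61.5] ((479.551025390625, -382.25762939453125), (22.00489616394043, 78.74533081054688), 80.18888092041016)
```

```bash
python3 -m jog '[{"tx":3,"ty":-2,"tz":42,"ax":0,"ay":0,"az":0.01,"jaw":-1},{"tx":0,"ty":0,"tz":42,"ax":0,"ay":0,"az":0,"jaw":-1},{"tx":0,"ty":0,"tz":43,"ax":0,"ay":0,"az":0,"jaw":-1},{"tx":0,"ty":0,"tz":0,"ax":0,"ay":0,"az":0,"jaw":1},{"tx":0,"ty":0,"tz":0,"ax":0,"ay":0,"az":0,"jaw":1}]' 60; python3 -m jog '[{"tx":0,"ty":0,"tz":0,"ax":0,"ay":0,"az":0,"jaw":1},{"tx":0,"ty":0,"tz":0,"ax":0,"ay":0,"az":0,"jaw":1},{"tx":0,"ty":0,"tz":0,"ax":0,"ay":0,"az":0,"jaw":1},{"tx":0,"ty":0,"tz":0,"ax":0,"ay":0,"az":0,"jaw":1}]' 60
```

```text
time_s: 3.48
eef_pos: [479.5, -383.3, 27.2]
ee_rot: [0.001, 0.997, -0.083, 0.001]
force: [0.5, 0.3, -0.2]
grip_width: 0.603
grip_force: 0.0
time_s: 3.98
eef_pos: [479.5, -383.3, 27.1]
ee_rot: [0.001, 0.997, -0.083, 0.001]
force: [-1.0, -0.1, 6.9]
grip_width: 0.25
grip_force: 59.9
```

```bash
python3 -m jog '[{"tx":0,"ty":0,"tz":-50,"ax":0,"ay":0,"az":0,"jaw":1},{"tx":0,"ty":0,"tz":-50,"ax":0,"ay":0,"az":0,"jaw":1},{"tx":0,"ty":0,"tz":0,"ax":0,"ay":0,"az":0.012,"jaw":1}]'; python3 - <<'E'
from h import *
p=cl(0,42);to(p[0],p[1],100,YAW)
E
```

```text
time_s: 4.35
eef_pos: [480.0, -383.8, 129.7]
ee_rot: [0.003, 0.996, -0.09, 0.003]
force: [0.4, -0.3, -2.3]
grip_width: 0.25
grip_force: 59.7
t 4.35 tcp [ 480.  -383.8  129.7] clamp [ -35.9 -414.5] yawx -0.179 zaxis [ 0. -0. -1.] F [ 0.4 -0.3 -2.3] w 0.25 gf 59.7 q [-0.9  0.6  1.4  0.   1.2  0.9]
tool shift [  34.6 -456.7   27.6]
az -0.0022862102996342726
```

```bash
python3 -m jog '[{"tx":4,"ty":-50,"tz":0,"ax":0,"ay":0,"az":0,"jaw":1},{"tx":4,"ty":-50,"tz":0,"ax":0,"ay":0,"az":0,"jaw":1},{"tx":4,"ty":-50,"tz":0,"ax":0,"ay":0,"az":0,"jaw":1},{"tx":4,"ty":-50,"tz":0,"ax":0,"ay":0,"az":0,"jaw":1},{"tx":4,"ty":-50,"tz":0,"ax":0,"ay":0,"az":0,"jaw":1}]'; python3 -m jog '[{"tx":4,"ty":-50,"tz":0,"ax":0,"ay":0,"az":0,"jaw":1},{"tx":4,"ty":-50,"tz":0,"ax":0,"ay":0,"az":0,"jaw":1},{"tx":4,"ty":-50,"tz":0,"ax":0,"ay":0,"az":0,"jaw":1},{"tx":3,"ty":-50,"tz":0,"ax":0,"ay":0,"az":0,"jaw":1},{"tx":0,"ty":-7,"tz":0,"ax":0,"ay":0,"az":0,"jaw":1}]'; python3 - <<'E'
from h import *
p=cl(0,42);to(p[0],p[1],60,YAW)
s=sense();c=capture("wrist");P=cloud(c,s);save(c,"w2.png")
q=P[(abs(P[...,2]-30)<3)&(np.hypot(P[...,0]-590,P[...,1]-0)<130)&(c["depth"]>0)]
print(len(q),np.median(q[:,2]),cv2.minAreaRect(q[:,:2].astype(np.float32)))
for k in range(3):
    for r in place_of(f"chip{k}_mid","wrist")[:1]: p=at_z(c,r["centre"],34,s);print(k,r["conf"],r["centre"],p,w2c(p))
E
```

```text
time_s: 4.97
eef_pos: [542.7, -138.2, 124.3]
ee_rot: [-0.0, 0.996, -0.09, -0.001]
force: [0.9, 0.7, -2.3]
grip_width: 0.254
grip_force: 59.6
time_s: 5.6
eef_pos: [594.2, 63.9, 124.0]
ee_rot: [-0.0, 0.996, -0.088, -0.001]
force: [-0.7, 0.1, -1.9]
grip_width: 0.253
grip_force: 59.9
t 5.6 tcp [594.2  63.9 124. ] clamp [-2.3 46.3] yawx -0.176 zaxis [-0.  0. -1.] F [-0.7  0.1 -1.9] w 0.253 gf 59.9 q [-0.1  0.6  1.4  0.   1.2  1.7]
tool shift [ 2.4  4.3 64. ]
az 0.0012755113061256873
16380 29.978937669577704 ((590.4088745117188, 20.109954833984375), (170.41233825683594, 120.19535064697266), 80.28517150878906)
0 0.84 [307.5, 175.6] [605.8  13.5  34. ] [18.  -1.2]
1 0.95 [341.3, 188.3] [589.2 -14.4  34. ] [  6.6 -31.7]
2 0.56 [365.1, 186.6] [587.1 -35.1  34. ] [  8.2 -52.4]
```

View pics/w2.png

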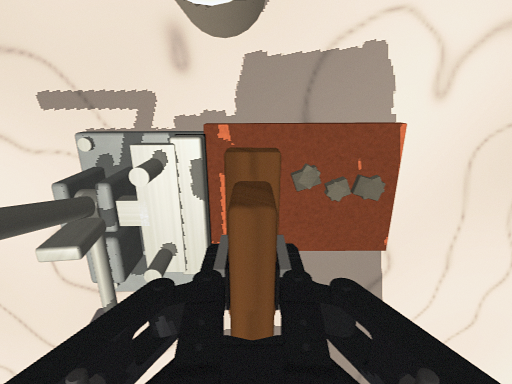

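The wrist view shows the block held over the left of the tile (columns 225-280). The chips are at (307,178), (340,190) and (370,187), all to its right.

```bash
sed -i 's/588.3,17.9/589.5,19.5/' h.py; python3 -m jog '[{"tx":2,"ty":0,"tz":30,"ax":0,"ay":0,"az":0,"jaw":1},{"tx":2,"ty":0,"tz":30,"ax":0,"ay":0,"az":0,"jaw":1},{"tx":0,"ty":0,"tz":2,"ax":0,"ay":0,"az":0,"jaw":1},{"tx":0,"ty":0,"tz":0,"ax":0,"ay":0,"az":0,"jaw":1}]';  python3 -m jog '[{"tx":0,"ty":0,"tz":2,"ax":0,"ay":0,"az":0,"jaw":1},{"tx":0,"ty":0,"tz":0,"ax":0,"ay":0,"az":0,"jaw":1}]'; python3 -m jog '[{"tx":0,"ty":0,"tz":1,"ax":0,"ay":0,"az":0,"jaw":1},{"tx":0,"ty":0,"tz":0,"ax":0,"ay":0,"az":0,"jaw":1}]'
```

```text
time_s: 6.3
eef_pos: [599.1, 59.5, 64.3]
ee_rot: [0.0, 0.996, -0.09, 0.001]
force: [-0.2, -0.3, -1.9]
grip_width: 0.247
grip_force: 59.7
time_s: 6.55
eef_pos: [598.9, 60.1, 62.0]
ee_rot: [-0.0, 0.996, -0.09, 0.0]
force: [0.2, -0.3, -2.8]
grip_width: 0.252
grip_force: 59.7
time_s: 6.8
eef_pos: [598.6, 60.2, 60.3]
ee_rot: [0.0, 0.996, -0.089, 0.0]
force: [-0.7, 0.2, -2.4]
grip_width: 0.245
grip_force: 59.7
```

```bash
for i in 1; do python3 -m jog '[{"tx":0,"ty":0,"tz":2,"ax":0,"ay":0,"az":0,"jaw":1},{"tx":0,"ty":0,"tz":0,"ax":0,"ay":0,"az":0,"jaw":1}]'|sed -n '2p;4p'; python3 -m jog '[{"tx":0,"ty":0,"tz":1,"ax":0,"ay":0,"az":0,"jaw":1},{"tx":0,"ty":0,"tz":0,"ax":0,"ay":0,"az":0,"jaw":1}]'|sed -n '2p;4p'; done
```

```text
eef_pos: [598.5, 60.2, 58.1]
force: [-0.1, -1.3, -2.2]
eef_pos: [598.7, 60.2, 57.3]
force: [-0.2, -0.9, -2.1]
```

```bash
python3 -m jog '[{"tx":0,"ty":12,"tz":0.5,"ax":0,"ay":0,"az":0,"jaw":1},{"tx":0,"ty":12,"tz":0,"ax":0,"ay":0,"az":0,"jaw":1},{"tx":0,"ty":12,"tz":0,"ax":0,"ay":0,"az":0,"jaw":1},{"tx":0,"ty":12,"tz":0,"ax":0,"ay":0,"az":0,"jaw":1},{"tx":0,"ty":12,"tz":0,"ax":0,"ay":0,"az":0,"jaw":1}]'; python3 -m jog '[{"tx":0,"ty":12,"tz":0,"ax":0,"ay":0,"az":0,"jaw":1},{"tx":0,"ty":12,"tz":0,"ax":0,"ay":0,"az":0,"jaw":1},{"tx":0,"ty":12,"tz":0,"ax":0,"ay":0,"az":0,"jaw":1},{"tx":0,"ty":12,"tz":0,"ax":0,"ay":0,"az":0,"jaw":1},{"tx":0,"ty":12,"tz":0,"ax":0,"ay":0,"az":0,"jaw":1}]'; python3 -m jog '[{"tx":0,"ty":12,"tz":0,"ax":0,"ay":0,"az":0,"jaw":1},{"tx":0,"ty":12,"tz":0,"ax":0,"ay":0,"az":0,"jaw":1},{"tx":0,"ty":12,"tz":0,"ax":0,"ay":0,"az":0,"jaw":1},{"tx":0,"ty":12,"tz":0,"ax":0,"ay":0,"az":0,"jaw":1},{"tx":0,"ty":6,"tz":0,"ax":0,"ay":0,"az":0,"jaw":1}]'
python3 - <<'E'
from h import *
s,_=st();c=capture("wrist");save(c,"w3.png")
E
```

```text
time_s: 7.92
eef_pos: [588.0, 0.3, 57.1]
ee_rot: [-0.0, 0.996, -0.09, 0.0]
force: [0.7, 3.1, 2.4]
grip_width: 0.246
grip_force: 60.4
time_s: 8.55
eef_pos: [577.3, -58.5, 57.1]
ee_rot: [-0.0, 0.996, -0.089, 0.0]
force: [-0.1, 3.1, 5.6]
grip_width: 0.251
grip_force: 60.9
time_s: 9.18
eef_pos: [567.2, -111.9, 56.4]
ee_rot: [-0.0, 0.996, -0.09, -0.0]
force: [-0.3, 0.3, -1.8]
grip_width: 0.249
grip_force: 59.9
t 9.18 tcp [ 567.2 -111.9   56.4] clamp [   1.2 -133.2] yawx -0.18 zaxis [-0.  0. -1.] F [-0.3  0.3 -1.8] w 0.249 gf 59.9 q [-0.4  0.6  1.5 -0.   1.   1.4]
```

View pics/w3.png

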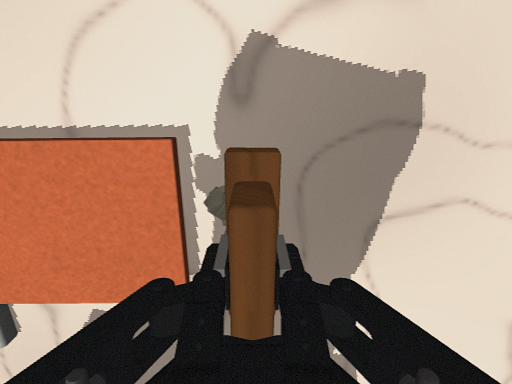

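The tile is bare, and a chip on the bench peeks out at (215,203) beside the block. I'll raise the block and carry it further right.

```bash
python3 -m jog '[{"tx":0,"ty":0,"tz":-50,"ax":0,"ay":0,"az":0,"jaw":1},{"tx":0,"ty":50,"tz":0,"ax":0,"ay":0,"az":0,"jaw":1},{"tx":0,"ty":50,"tz":0,"ax":0,"ay":0,"az":0,"jaw":1},{"tx":-20,"ty":50,"tz":0,"ax":0,"ay":0,"az":0,"jaw":1},{"tx":0,"ty":0,"tz":0,"ax":0,"ay":0,"az":0,"jaw":1}]'
python3 - <<'E'
from h import *
s,_=st();c=capture("wrist");save(c,"w4.png")
for k in range(3):
    for r in place_of(f"chip{k}_mid","wrist")[:2]: p=at_z(c,r["centre"],4,s);print(k,r["conf"],r["centre"],p,w2c(p))
E
```

```text
time_s: 9.85
eef_pos: [519.7, -257.7, 106.6]
ee_rot: [0.0, 0.996, -0.091, -0.0]
force: [0.8, -0.5, -1.6]
grip_width: 0.252
grip_force: 60.0
t 9.85 tcp [ 519.7 -257.7  106.6] clamp [ -19.9 -285.2] yawx -0.183 zaxis [-0. -0. -1.] F [ 0.8 -0.5 -1.6] w 0.252 gf 60.0 q [-0.7  0.6  1.5 -0.   1.1  1.1]
0 0.68 [49.0, 155.4] [587.8 -85.3   4. ] [  16.8 -103.5]
1 0.96 [75.3, 192.8] [550.2 -95.1   4. ] [ -18.5 -119.7]
2 0.65 [68.8, 170.8] [571.3 -97.2   4. ] [   2.6 -118.1]
```

View pics/w4.png

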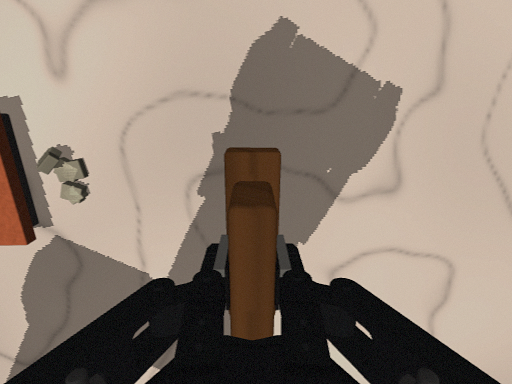

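All three chips lie on the bench at about (50,158), (70,170) and (75,191), clear of the block. Now I'll set the block down.

```bash
python3 -m jog '[{"tx":0,"ty":0,"tz":40,"ax":0,"ay":0,"az":0,"jaw":1},{"tx":0,"ty":0,"tz":36,"ax":0,"ay":0,"az":0,"jaw":1},{"tx":0,"ty":0,"tz":2,"ax":0,"ay":0,"az":0,"jaw":1},{"tx":0,"ty":0,"tz":0,"ax":0,"ay":0,"az":0,"jaw":1}]'; python3 -m jog '[{"tx":0,"ty":0,"tz":1,"ax":0,"ay":0,"az":0,"jaw":1},{"tx":0,"ty":0,"tz":0.5,"ax":0,"ay":0,"az":0,"jaw":1},{"tx":0,"ty":0,"tz":0,"ax":0,"ay":0,"az":0,"jaw":1}]'
```

```text
time_s: 10.55
eef_pos: [521.6, -254.3, 29.0]
ee_rot: [-0.0, 0.996, -0.089, -0.0]
force: [0.4, -0.5, -2.5]
grip_width: 0.247
grip_force: 62.0
time_s: 10.92
eef_pos: [521.2, -255.0, 27.5]
ee_rot: [0.0, 0.996, -0.089, 0.0]
force: [-0.0, 0.3, -1.6]
grip_width: 0.251
grip_force: 62.0
```

```bash
python3 -m jog '[{"tx":0,"ty":0,"tz":0.8,"ax":0,"ay":0,"az":0,"jaw":1},{"tx":0,"ty":0,"tz":0,"ax":0,"ay":0,"az":0,"jaw":1}]';  python3 -m jog '[{"tx":0,"ty":0,"tz":0,"ax":0,"ay":0,"az":0,"jaw":-1},{"tx":0,"ty":0,"tz":0,"ax":0,"ay":0,"az":0,"jaw":-1},{"tx":0,"ty":0,"tz":0,"ax":0,"ay":0,"az":0,"jaw":-1},{"tx":0,"ty":0,"tz":0,"ax":0,"ay":0,"az":0,"jaw":-1}]'; python3 -m jog '[{"tx":0,"ty":0,"tz":-40,"ax":0,"ay":0,"az":0,"jaw":-1},{"tx":0,"ty":0,"tz":-50,"ax":0,"ay":0,"az":0,"jaw":-1},{"tx":0,"ty":0,"tz":-60,"ax":0,"ay":0,"az":0,"jaw":-1},{"tx":0,"ty":0,"tz":-60,"ax":0,"ay":0,"az":0,"jaw":-1}]'
python3 - <<'E'
from h import *
c=capture("top");P=cloud(c);v,u=np.mgrid[:384,:512]
m=(abs(P[...,0]-525)<90)&(abs(P[...,1]+255)<50)
q=P[m&(P[...,2]>48)&(P[...,2]<80)];print(len(q),q.mean(0) if len(q) else "",cv2.minAreaRect(q[:,:2].astype(np.float32)) if len(q)>5 else "")
W=np.stack(np.vectorize(lambda a,b:tuple(w2c((a,b))))(P[...,0],P[...,1]),-1)
# lever bar, catch
m=(P[...,2]>185)&(P[...,2]<225)&(W[...,1]>150)&(W[...,1]<300)&(abs(W[...,0]-40)<60)
q=W[m];print("bar",len(q),q.mean(0),q.min(0),q.max(0),P[m][:,2].max(),cv2.minAreaRect(q.astype(np.float32)))
m=(P[...,2]>105)&(P[...,2]<140)&(abs(W[...,1]-170)<40)&(abs(W[...,0]+95)<40)
q=W[m];print("tab",len(q),q.mean(0) if len(q) else "",P[m][:,2].max() if len(q) else "")
if len(q): print(q.min(0),q.max(0))
p=cl(-97,220);to(p[0],p[1],200,YAW)
E
```

```text
time_s: 11.18
eef_pos: [521.2, -255.0, 26.4]
ee_rot: [-0.0, 0.996, -0.09, -0.0]
force: [0.5, -0.5, -3.1]
grip_width: 0.25
grip_force: 62.0
time_s: 11.68
eef_pos: [521.3, -255.1, 26.6]
ee_rot: [0.0, 0.996, -0.089, 0.0]
force: [0.8, -0.2, 0.4]
grip_width: 1.0
grip_force: 0.0
time_s: 12.18
eef_pos: [520.9, -254.8, 238.5]
ee_rot: [0.0, 0.996, -0.089, 0.0]
force: [0.5, -0.9, -0.0]
grip_width: 1.0
grip_force: 0.0
2 [ 538.  -248.5   51.2] 
bar 211 [ 34.  210.6] [ 22.7 160.5] [ 43.5 266.6] 220.40619960545905 ((34.968448638916016, 213.6295166015625), (106.05663299560547, 20.042442321777344), 87.22740173339844)
tab 31 [-102.  160.] 128.72476125582398
[-107.5  148.8] [-95.8 170.8]
t 12.22 tcp [ 522.9 -256.2  247.2] clamp [ -17.  -283.1] yawx -0.179 zaxis [ 0. -0. -1.] F [-0.2  0.2  8. ] w 0.997 gf 0.0 q [-0.7  0.4  1.3  0.   1.4  1.1]
tool shift [ -81.5 -503.2   43.2]
az -0.0019676852740863615
```

```bash
python3 -m jog '[{"tx":0,"ty":0,"tz":0,"ax":0,"ay":0,"az":-0.175,"jaw":1},{"tx":0,"ty":0,"tz":0,"ax":0,"ay":0,"az":-0.175,"jaw":1},{"tx":0,"ty":0,"tz":0,"ax":0,"ay":0,"az":-0.175,"jaw":1},{"tx":0,"ty":0,"tz":0,"ax":0,"ay":0,"az":-0.175,"jaw":1},{"tx":0,"ty":0,"tz":0,"ax":0,"ay":0,"az":-0.175,"jaw":1}]' 40;python3 -m jog '[{"tx":0,"ty":0,"tz":0,"ax":0,"ay":0,"az":-0.175,"jaw":1},{"tx":0,"ty":0,"tz":0,"ax":0,"ay":0,"az":-0.175,"jaw":1},{"tx":0,"ty":0,"tz":0,"ax":0,"ay":0,"az":-0.175,"jaw":1},{"tx":0,"ty":0,"tz":0,"ax":0,"ay":0,"az":-0.171,"jaw":1},{"tx":0,"ty":0,"tz":0,"ax":0,"ay":0,"az":0,"jaw":1}]'
python3 - <<'E'
from h import *
p=cl(-101.5,215);to(p[0],p[1],240,YAW+1.5708)
c=capture("wrist");print(np.array(c["mount"]))
E
```

```text
time_s: 12.85
eef_pos: [521.2, -255.0, 236.2]
ee_rot: [-0.0, 0.939, 0.344, -0.0]
force: [0.2, -0.0, 0.0]
grip_width: 0.001
grip_force: 0.0
time_s: 13.48
eef_pos: [521.2, -255.0, 236.3]
ee_rot: [-0.0, 0.768, 0.64, -0.0]
force: [0.4, -0.4, 0.5]
grip_width: -0.0
grip_force: 0.0
t 13.47 tcp [ 521.2 -255.   236.3] clamp [ -18.9 -282.2] yawx 1.39 zaxis [-0.  0. -1.] F [ 0.4 -0.4  0.5] w -0.0 gf 0.0 q [-0.7  0.4  1.3  0.   1.4 -0.5]
tool shift [496.9 -84.3  -3.7]
az -0.0035227515235840556
[[  -0.     0.9    0.3   81.1]
 [   1.     0.    -0.     0.3]
 [  -0.     0.3   -0.9 -142.7]
 [   0.     0.     0.     1. ]]
```

```bash
python3 -m jog '[{"tx":50,"ty":-16,"tz":0,"ax":0,"ay":0,"az":0,"jaw":1},{"tx":50,"ty":-16,"tz":0,"ax":0,"ay":0,"az":0,"jaw":1},{"tx":50,"ty":-16,"tz":0,"ax":0,"ay":0,"az":0,"jaw":1},{"tx":50,"ty":-16,"tz":0,"ax":0,"ay":0,"az":0,"jaw":1},{"tx":50,"ty":-16,"tz":0,"ax":0,"ay":0,"az":0,"jaw":1}]';python3 -m jog '[{"tx":50,"ty":-4,"tz":0,"ax":0,"ay":0,"az":0,"jaw":1},{"tx":50,"ty":0,"tz":0,"ax":0,"ay":0,"az":0,"jaw":1},{"tx":50,"ty":0,"tz":0,"ax":0,"ay":0,"az":0,"jaw":1},{"tx":50,"ty":0,"tz":0,"ax":0,"ay":0,"az":0,"jaw":1},{"tx":47,"ty":0,"tz":0,"ax":0,"ay":0,"az":0,"jaw":1}]'
python3 - <<'E'
from h import *
s,_=st();c=capture("wrist");P=cloud(c,s);ok=c["depth"]>0
W=np.stack(np.vectorize(lambda a,b:tuple(w2c((a,b))))(P[...,0],P[...,1]),-1)
m=ok&(P[...,2]>185)&(P[...,2]<225)&(W[...,1]>150)&(W[...,1]<300)&(abs(W[...,0]-40)<40)
q=W[m]
if len(q)>5:print("bar",len(q),q.mean(0),q.min(0),q.max(0),P[m][:,2].max(),cv2.minAreaRect(q.astype(np.float32)))
m=ok&(P[...,2]>110)&(P[...,2]<140)&(abs(W[...,1]-160)<25)&(abs(W[...,0]+100)<25)
q=W[m]
if len(q)>5: print("tab",len(q),q.mean(0),q.min(0),q.max(0),P[m][:,2].max())
c2=capture("scene");save(c2,"s5.png");t=capture("top")
P=cloud(t);m=(abs(P[...,0]-525)<90)&(abs(P[...,1]+255)<50)
q=P[m&(P[...,2]>48)&(P[...,2]<80)];print("scr",len(q),q.mean(0),cv2.minAreaRect(q[:,:2].astype(np.float32)))
cv2.imwrite("pics/m5.png",cv2.resize(np.hstack([c["color"],c2["color"]])[:,:,::-1],(800,300)))
E
```

```text
time_s: 14.15
eef_pos: [486.5, 6.8, 236.6]
ee_rot: [0.0, 0.769, 0.64, 0.0]
force: [-0.3, 0.8, -0.4]
grip_width: 0.001
grip_force: 0.0
time_s: 14.78
eef_pos: [527.1, 250.8, 236.5]
ee_rot: [0.0, 0.769, 0.64, 0.0]
force: [0.3, 0.3, 0.1]
grip_width: -0.001
grip_force: 0.0
t 14.78 tcp [527.1 250.8 236.5] clamp [-102.1  216.7] yawx 1.388 zaxis [ 0.  0. -1.] F [0.3 0.3 0.1] w -0.001 gf 0.0 q [ 0.2  0.4  1.3 -0.   1.4  0.4]
bar 4670 [ 32.4 219.4] [ 22.8 164.4] [ 43.9 271. ] 215.05470099914191 ((35.11574935913086, 217.8187255859375), (106.59579467773438, 20.107608795166016), 87.24603271484375)
tab 134 [-100.6  174.3] [-106.1  170.2] [-94.6 176.8] 127.9099537061264
scr 172 [ 518.3 -255.    60.6] ((518.6009521484375, -256.0603942871094), (22.394983291625977, 79.8357162475586), 79.83171844482422)
```

View pics/m5.png

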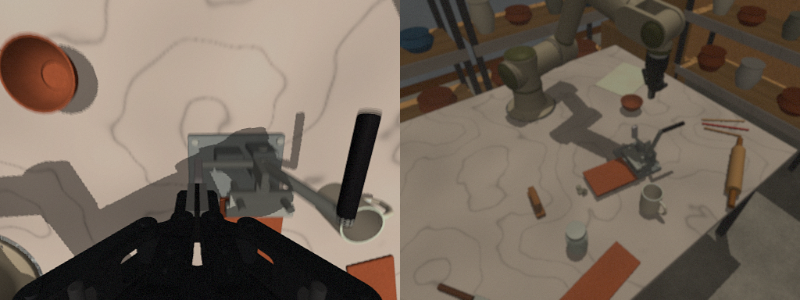

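The scraper stands upright on the bench, and the wrist view shows the bar, catch and frame clear of the fingers. I'll lower to the left of the tab and push right.

```bash
python3 -m jog '[{"tx":0,"ty":0,"tz":45,"ax":0,"ay":0,"az":0,"jaw":1},{"tx":0,"ty":0,"tz":45,"ax":0,"ay":0,"az":0,"jaw":1},{"tx":0,"ty":0,"tz":42,"ax":0,"ay":0,"az":0,"jaw":1},{"tx":-12,"ty":0,"tz":0,"ax":0,"ay":0,"az":0,"jaw":1}]'; python3 -m jog '[{"tx":-10,"ty":0,"tz":0,"ax":0,"ay":0,"az":0,"jaw":1},{"tx":-10,"ty":0,"tz":0,"ax":0,"ay":0,"az":0,"jaw":1},{"tx":-10,"ty":0,"tz":0,"ax":0,"ay":0,"az":0,"jaw":1},{"tx":-10,"ty":0,"tz":0,"ax":0,"ay":0,"az":0,"jaw":1}]'; python3 -m jog '[{"tx":-8,"ty":0,"tz":0,"ax":0,"ay":0,"az":0,"jaw":1},{"tx":-8,"ty":0,"tz":0,"ax":0,"ay":0,"az":0,"jaw":1},{"tx":-8,"ty":0,"tz":0,"ax":0,"ay":0,"az":0,"jaw":1},{"tx":0,"ty":0,"tz":0,"ax":0,"ay":0,"az":0,"jaw":1}]'
```

```text
time_s: 15.42
eef_pos: [523.4, 235.8, 102.3]
ee_rot: [-0.001, 0.768, 0.64, -0.003]
force: [-0.3, -0.3, 1.3]
grip_width: -0.003
grip_force: 0.0
time_s: 15.92
eef_pos: [517.8, 197.1, 105.0]
ee_rot: [0.0, 0.768, 0.641, 0.0]
force: [0.3, 0.3, 0.2]
grip_width: 0.003
grip_force: 0.1
time_s: 16.42
eef_pos: [513.5, 173.7, 104.5]
ee_rot: [-0.0, 0.768, 0.641, -0.0]
force: [0.2, 0.1, -0.5]
grip_width: -0.003
grip_force: 0.0
```

```bash
python3 -m jog '[{"tx":0,"ty":0,"tz":-50,"ax":0,"ay":0,"az":0,"jaw":1},{"tx":0,"ty":0,"tz":-50,"ax":0,"ay":0,"az":0,"jaw":1},{"tx":0,"ty":0,"tz":-50,"ax":0,"ay":0,"az":0,"jaw":-1},{"tx":0,"ty":0,"tz":-15,"ax":0,"ay":0,"az":0,"jaw":-1},{"tx":0,"ty":0,"tz":0,"ax":0,"ay":0,"az":0,"jaw":-1}]'
python3 - <<'E'
from h import *
p=cl(35.5,215);to(p[0],p[1],270)
s=sense();c=capture("wrist");P=cloud(c,s);ok=c["depth"]>0;save(c,"w6.png")
W=np.stack(np.vectorize(lambda a,b:tuple(w2c((a,b))))(P[...,0],P[...,1]),-1)
m=ok&(P[...,2]>190)&(P[...,2]<225)&(abs(W[...,0]-40)<40)
q=W[m];z=P[m][:,2]
for y in range(160,280,15):
    k=abs(q[:,1]-y)<4
    if k.sum()>3: print(y,k.sum(),q[k,0].min(),q[k,0].max(),z[k].max())
t=capture("top");P=cloud(t)
W=np.stack(np.vectorize(lambda a,b:tuple(w2c((a,b))))(P[...,0],P[...,1]),-1)
m=(abs(W[...,0]+101)<8)&(W[...,1]>80)&(W[...,1]<190)
for y in range(80,190,10):
    k=m&(abs(W[...,1]-y)<5);print(y,P[k][:,2].max() if k.any() else None)
E
```

```text
time_s: 17.05
eef_pos: [513.6, 174.3, 269.5]
ee_rot: [0.0, 0.767, 0.641, 0.0]
force: [-1.3, -0.1, -0.6]
grip_width: 0.638
grip_force: 0.0
t 17.05 tcp [513.6 174.3 269.5] clamp [-102.   139.1] yawx 1.392 zaxis [ 0.  0. -1.] F [-1.3 -0.1 -0.6] w 0.638 gf 0.0 q [0.1 0.3 1.4 0.  1.4 0.3]
tool shift [ 76.2 137.4  -0.4]
160 8 29.84452210249486 37.36142102507685 207.38969111520728
175 412 24.37726092041879 43.16355229248498 214.57571422956767
190 283 28.02059057719145 43.791301365628776 214.74514291918032
205 304 28.20634032490792 43.634458109744884 214.92232581815932
220 340 27.976129826817214 43.73993033635162 214.6994640354607
235 351 27.68461514855177 43.19341659194367 215.45352138398215
250 384 27.167480424315613 43.50957508634342 215.10590120322664
265 404 27.310808488531393 43.11528040940985 214.8888298653
80 574.8971409898563
90 574.2097401467498
100 569.2136128227122
110 567.8967387090842
120 569.6602581567006
130 569.3824473341881
140 567.935142585521
150 568.5897210608108
160 569.0493078704026
170 567.7828573632191
180 571.5530482642375
```

View pics/w6.png

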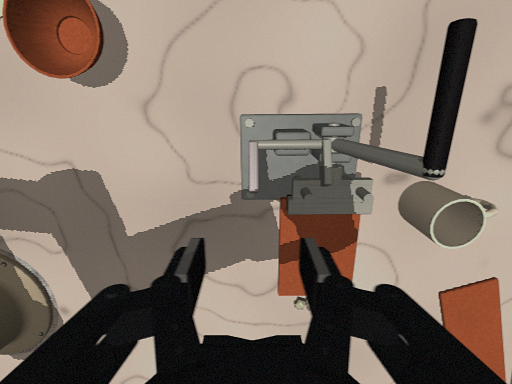

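The tab now lies flat (253,165), so the catch is down. The bar axis is at clamp x 35.5 and z 206, with y 164-271.

```bash
python3 -m jog '[{"tx":26,"ty":46,"tz":0,"ax":0,"ay":0,"az":0,"jaw":-1},{"tx":26,"ty":46,"tz":0,"ax":0,"ay":0,"az":0,"jaw":-1},{"tx":26,"ty":45,"tz":0,"ax":0,"ay":0,"az":0,"jaw":-1},{"tx":0,"ty":0,"tz":0,"ax":0,"ay":0,"az":0,"jaw":-1}]'; python3 - <<'E'
from h import *
p=cl(35.5,217);to(p[0],p[1],187,YAW+1.5708)
E
```

```text
time_s: 17.65
eef_pos: [664.1, 227.1, 263.2]
ee_rot: [-0.002, 0.767, 0.641, -0.003]
force: [-0.2, 0.7, -0.4]
grip_width: 1.001
grip_force: 0.0
t 17.65 tcp [664.1 227.1 263.2] clamp [ 36.9 217.5] yawx 1.392 zaxis [-0. -0. -1.] F [-0.2  0.7 -0.4] w 1.001 gf 0.0 q [0.2 0.7 0.8 0.  1.7 0.3]
tool shift [-0.3 -0.9 76.2]
az -0.0018508385619042667
```

```bash
python3 -m jog '[{"tx":0,"ty":-1,"tz":26,"ax":0,"ay":0,"az":0,"jaw":-1},{"tx":0,"ty":0,"tz":26,"ax":0,"ay":0,"az":0,"jaw":-1},{"tx":0,"ty":0,"tz":24,"ax":0,"ay":0,"az":0,"jaw":-1},{"tx":0,"ty":0,"tz":0,"ax":0,"ay":0,"az":0,"jaw":1},{"tx":0,"ty":0,"tz":0,"ax":0,"ay":0,"az":0,"jaw":1}]' 60; python3 -m jog '[{"tx":0,"ty":0,"tz":0,"ax":0,"ay":0,"az":0,"jaw":1},{"tx":0,"ty":0,"tz":0,"ax":0,"ay":0,"az":0,"jaw":1},{"tx":0,"ty":0,"tz":0,"ax":0,"ay":0,"az":0,"jaw":1},{"tx":0,"ty":0,"tz":0,"ax":0,"ay":0,"az":0,"jaw":1}]'; python3 -c "
from h import *
st()
import numpy as np
o=None
for k in range(11):
    a=.25-.095*k*1.0
    p=np.array([-1.6+150*np.sin(a),60+150*np.cos(a)])
    print(k,p, p-o if o is not None else ''); o=p"
```

```text
time_s: 18.27
eef_pos: [661.2, 226.7, 194.5]
ee_rot: [0.0, 0.767, 0.641, 0.0]
force: [-0.2, -0.3, 1.6]
grip_width: 0.603
grip_force: 0.0
time_s: 18.77
eef_pos: [661.9, 226.7, 194.5]
ee_rot: [0.001, 0.767, 0.641, 0.001]
force: [4.4, -0.2, 5.0]
grip_width: 0.162
grip_force: 58.6
t 18.77 tcp [661.9 226.7 194.5] clamp [ 34.8 216.7] yawx 1.392 zaxis [ 0.  0. -1.] F [ 4.4 -0.2  5. ] w 0.162 gf 58.6 q [ 0.2  0.7  0.9 -0.   1.5  0.3]
0 [ 35.5 205.3] 
1 [ 21.6 208.2] [-14.    2.9]
2 [  7.4 209.7] [-14.2   1.5]
3 [ -6.8 209.9] [-14.2   0.2]
4 [-21.  208.7] [-14.2  -1.2]
5 [-35.1 206.2] [-14.   -2.5]
6 [-48.8 202.4] [-13.7  -3.8]
7 [-62.1 197.3] [-13.3  -5.1]
8 [-74.8 190.9] [-12.7  -6.4]
9 [-86.9 183.4] [-12.1  -7.5]
10 [-98.2 174.7] [-11.3  -8.6]
```

```bash
python3 -m jog '[{"tx":0,"ty":0,"tz":0,"ax":0,"ay":0,"az":0,"jaw":-0.3},{"tx":0,"ty":0,"tz":0,"ax":0,"ay":0,"az":0,"jaw":-0.3},{"tx":0,"ty":0,"tz":5,"ax":0,"ay":0,"az":0,"jaw":-0.3},{"tx":0,"ty":0,"tz":4,"ax":0,"ay":0,"az":0,"jaw":-0.3},{"tx":0,"ty":0,"tz":0,"ax":0,"ay":0,"az":0,"jaw":-0.3}]'; python3 -m jog '[{"tx":0,"ty":0,"tz":0,"ax":0,"ay":0,"az":0,"jaw":1},{"tx":0,"ty":0,"tz":0,"ax":0,"ay":0,"az":0,"jaw":1},{"tx":0,"ty":0,"tz":0,"ax":0,"ay":0,"az":0,"jaw":1},{"tx":0,"ty":0,"tz":0,"ax":0,"ay":0,"az":0,"jaw":1}]'
```

```text
time_s: 19.4
eef_pos: [661.0, 226.7, 183.8]
ee_rot: [-0.0, 0.767, 0.641, -0.001]
force: [0.5, 0.7, 0.2]
grip_width: 0.65
grip_force: 0.0
time_s: 19.9
eef_pos: [661.6, 226.7, 184.9]
ee_rot: [0.0, 0.767, 0.641, 0.001]
force: [3.2, -1.3, 2.5]
grip_width: 0.169
grip_force: 58.4
```

```bash
python3 -m jog '[{"tx":0,"ty":-14,"tz":-3,"ax":0,"ay":0,"az":0,"jaw":1},{"tx":0,"ty":-14,"tz":-1.5,"ax":0,"ay":0,"az":0,"jaw":1},{"tx":0,"ty":-14,"tz":0,"ax":0,"ay":0,"az":0,"jaw":1},{"tx":0,"ty":-14,"tz":1,"ax":0,"ay":0,"az":0,"jaw":1},{"tx":0,"ty":-14,"tz":2.5,"ax":0,"ay":0,"az":0,"jaw":1}]'; python3 -c "
from h import *
st()"
```

```text
time_s: 20.52
eef_pos: [593.7, 238.5, 187.6]
ee_rot: [0.002, 0.768, 0.641, 0.002]
force: [5.6, -2.8, 8.5]
grip_width: 0.166
grip_force: 60.7
t 20.52 tcp [593.7 238.5 187.6] clamp [-34.4 216.3] yawx 1.391 zaxis [ 0. -0. -1.] F [ 5.6 -2.8  8.5] w 0.166 gf 60.7 q [ 0.2  0.6  1.2 -0.   1.4  0.4]
```

```bash
python3 -m jog '[{"tx":0,"ty":-14,"tz":4,"ax":0,"ay":0,"az":0,"jaw":1},{"tx":0,"ty":-13,"tz":5,"ax":0,"ay":0,"az":0,"jaw":1},{"tx":0,"ty":-13,"tz":6.5,"ax":0,"ay":0,"az":0,"jaw":1},{"tx":0,"ty":-12,"tz":7.5,"ax":0,"ay":0,"az":0,"jaw":1}]'; python3 -m jog '[{"tx":0,"ty":-8,"tz":6,"ax":0,"ay":0,"az":0,"jaw":1},{"tx":0,"ty":0,"tz":0,"ax":0,"ay":0,"az":0,"jaw":1}]'; python3 -c "
from h import *
st()"
```

```text
time_s: 21.02
eef_pos: [542.6, 247.8, 164.2]
ee_rot: [0.002, 0.768, 0.641, 0.002]
force: [7.5, -3.8, 4.7]
grip_width: 0.168
grip_force: 60.9
time_s: 21.28
eef_pos: [534.4, 249.1, 157.5]
ee_rot: [0.002, 0.767, 0.641, 0.001]
force: [6.0, -4.5, 4.5]
grip_width: 0.164
grip_force: 61.6
t 21.27 tcp [534.4 249.1 157.5] clamp [-94.7 216.3] yawx 1.392 zaxis [ 0. -0. -1.] F [ 6.  -4.5  4.5] w 0.164 gf 61.6 q [ 0.2  0.5  1.4 -0.   1.2  0.4]
```

Now small steps until the stop shows as a force rise.

```bash
python3 -m jog '[{"tx":0,"ty":-2.5,"tz":2,"ax":0,"ay":0,"az":0,"jaw":1},{"tx":0,"ty":0,"tz":0,"ax":0,"ay":0,"az":0,"jaw":1}]' 80|sed -n '2p;4p'; python3 -m jog '[{"tx":0,"ty":-1.5,"tz":1.2,"ax":0,"ay":0,"az":0,"jaw":1},{"tx":0,"ty":0,"tz":0,"ax":0,"ay":0,"az":0,"jaw":1}]'|sed -n '2p;4p';python3 -m jog '[{"tx":0,"ty":-1.5,"tz":1.2,"ax":0,"ay":0,"az":0,"jaw":1},{"tx":0,"ty":0,"tz":0,"ax":0,"ay":0,"az":0,"jaw":1}]'|sed -n '2p;4p'
```

```text
eef_pos: [532.7, 249.4, 156.1]
force: [5.1, -6.2, 6.2]
eef_pos: [531.8, 249.6, 155.3]
force: [7.8, -6.1, 7.3]
eef_pos: [531.6, 249.6, 155.0]
force: [11.1, -7.8, 10.9]
```

```bash
python3 -m jog '[{"tx":0,"ty":-1.2,"tz":1,"ax":0,"ay":0,"az":0,"jaw":1},{"tx":0,"ty":0,"tz":0,"ax":0,"ay":0,"az":0,"jaw":1},{"tx":0,"ty":0,"tz":0,"ax":0,"ay":0,"az":0,"jaw":1}]'; python3 - <<'E'
from h import *
st();a=capture("scene");b=capture("top")
print(np.isfinite(b["depth"]).all())
P=cloud(a);ok=a["depth"]>0
W=np.stack(np.vectorize(lambda x,y:tuple(w2c((x,y))))(P[...,0],P[...,1]),-1)
m=ok&(abs(W[...,1]-90)<9)&(abs(W[...,0])<55);print("clampbar z",np.percentile(P[m][:,2],[10,50,90]))
m=ok&(P[...,2]>160)&(P[...,2]<190)&(W[...,1]>240)&(W[...,1]<266)&(abs(W[...,0]+95)<25)
if m.sum(): print("bar end",m.sum(),W[m].min(0),W[m].max(0),P[m][:,2].max())
for q in("cup","bowl","jar"):
    for k,c in(("scene",a),("top",b)):
        r=place_of(q,k)
        if r: print(q,k,at_z(c,r[0]["centre"],0))
im=np.hstack([a["color"][100:292,180:436],b["color"][100:292,130:386]])
cv2.imwrite("pics/fin.png",cv2.resize(im[:,:,::-1],(800,300),interpolation=cv2.INTER_CUBIC))
E
```

```text
time_s: 22.4
eef_pos: [531.4, 249.7, 154.8]
ee_rot: [0.005, 0.768, 0.641, 0.005]
force: [14.2, -8.2, 12.4]
grip_width: 0.16
grip_force: 78.7
t 22.4 tcp [531.4 249.7 154.8] clamp [-97.7 216.4] yawx 1.391 zaxis [ 0. -0. -1.] F [14.2 -8.2 12.4] w 0.16 gf 78.7 q [ 0.2  0.5  1.4 -0.   1.2  0.4]
True
clampbar z [31.4 47.5 50.1]
bar end 3 [-88.8 242.7] [-86.7 262.9] 177.81610461240643
cup scene [762.2  67.8   0. ]
cup top [760.7  58.5   0. ]
bowl scene [539.3 -91.1   0. ]
jar scene [ 733.2 -217.1    0. ]
jar top [ 739.5 -226.2    0. ]
```

View pics/fin.png

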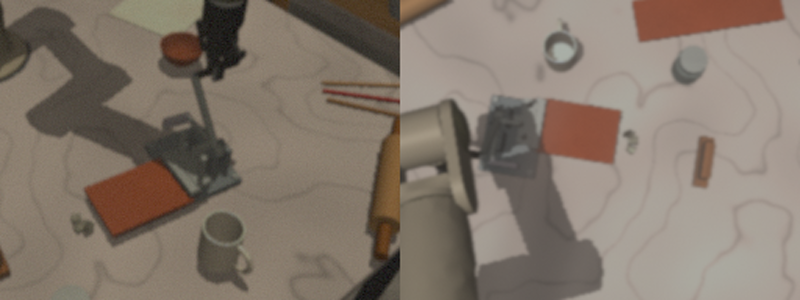

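The final picture shows the lever held over towards the robot, the clamp bar down, the tile clear with the chips on the bench at its right, and the scraper standing at (705,160). Cup, bowl and jar look unmoved.

```bash
python3 -c "
from rig import finish_job
print(finish_job())"
```

```text
the job is handed in; nothing more can be done
None
```

The job is handed in: the chips are wiped onto the bench, the scraper is standing on the bench, the catch is flipped, and the gripper is holding the lever at its stop; the cup, bowl and jar were not touched.

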